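# Index the stop slide and set its drag screw

## Robot

A 6-joint arm with a two-finger parallel gripper is mounted at the origin on a cart in front of the work surface, level with it; the furniture and walls round the work are solid. World frame = base frame: x ahead of the robot, y to its left, z up, the work surface at z = 0. Lengths are in m, angles in degrees, forces in N, time in s.
With the tool pointing down it reaches from about 0.325 to 0.775 m from the base axis. Payload 5.5 kg.
Tool frame: the origin (TCP) lies at the centre of the arm's flange, where the gripper is bolted on; the fingertips stand 182 mm ahead of it and the grasp point (between the pads) lies 163 mm ahead of it; z points along the fingers, y is the line along which they close (so a half turn about z gives the same grasp; the last joint's range is limited). The gripper opens to 88 mm and grips with 3 to 60 N. Pads are 20 mm wide; open, the fingers measure 115 mm over their backs; the gripper's body (75 mm by 178 mm) begins 61 mm behind the grasp point.
Start: joints at [-77.733, 5.22, 70.514, -0, 104.267, -3.249], TCP at [0.161, -0.578, 0.405] pointing down, gripper open.
Joint ranges: [-164.24, 164.24], [-49.07, 125.15], [9.68, 141.18], [-86.29, 266.29], [3.28, 154.24], [-151.56, 151.56]. Speed limits (degrees/s): [147.25, 147.25, 172.46, 180, 180, 180].

## Interface

Orientations are given as [roll, pitch, yaw] about the fixed x, y, z axes, in that order (R = Rz(yaw) Ry(pitch) Rx(roll)).
In Python, from station import r gives the robot as it stands. The module is installed in compiled form; this text tells all that it offers. Calls block until the motion is done:
- r.reach(position, orientation): joint-space move of the TCP to a pose.
- r.servo_line(position, rotation=None, speed=0.15): straight line of the TCP; rotation=None keeps the orientation; speed is the mean speed in m/s.
- r.move_joints(angles): joint-space move.
- r.let_go() and r.grab(squeeze=None): open the fingers fully, or close them until they stop; squeeze is the grip in N (None keeps the last).
- r.wait(seconds).
- r.inverse_kinematics(position, orientation): joint angles nearest the present ones, or None.
- r.sense(): the state.
- r.snapshot(name): name is "side" or "top" or "wrist"; returns a dict with "frame" (420x560x3 uint8, red, green, blue), "fx", "fy", "cx", "cy" (pixels), "dist_coeffs" ([k1, k2, p1, p2, k3] as OpenCV has them; the pictures are not rectified), "R" (3x3) and "t" (3): a world point X has camera coordinates R X + t. Camera axes: x right, y down, z forward; pixel columns grow to the right and rows downward; lengths in m; the calibration is good to about 2 mm. A picture is of the moment at which its call begins. There is no depth.
A pose or a line that the arm cannot do raises r.IKError and nothing moves.
- r.hand_in(): hands the job in; it is judged then, once.
The state is a dict: "clock": time; "joints": joint angles; "joint_vel": joint speeds; "joint_torque": joint torques, N m; "tcp_pos": TCP position; "orientation": TCP orientation; "contact_force": force on the tool from outside, world axes, zero at the start; "torque": the same for the moment, N m; "opening": finger opening in m; "gripper_force": force on a finger pad.
Only numpy, scipy, OpenCV 4.12 (cv2) and the standard library are available. Lean on these libraries where they do the work, as an engineer would, in place of code of your own. Each camera call takes 0.05 s, during which the arm holds its last target. There are 200 camera calls.

## Task

Set the stop slide for the next batch: pull the round spring plunger up, slide the carriage along to the last hole, the one nearest the end plate, and let the pin drop fully into it. Then turn the winged thumbscrew clockwise until it bottoms, and back it off a quarter of a turn. Leave the other things on the bench as they are.

Things in the scene. Friction and masses are not known exactly. Their poses are not given: they have to be found in the camera images.
- slide_base: Aluminium base plate of the slide, fixed to the bench, 150 x 240 x 10 mm, spanning local x -60 to 90 mm, y -120 to 120 mm. Origin on its underside; local y runs along the rail towards the end plate (to the robot's left at yaw 0), x away from the robot at yaw 0, z up. Carries a dark steel strip (x -45 to -15 mm, top at z 28 mm) with a row of three holes, and a guide bar beside it.
- last_hole (a point): Mouth of the last hole of the strip, the one nearest the end plate: centre of the hole at the strip's top face, z 28 mm. The three holes are 12 mm wide, 40 mm apart, at slide_base local (-30, -65), (-30, -25) and (-30, 15) mm, this being the third.
- end_plate (a point): Top middle of the upright aluminium end plate (110 x 10 mm, top at z 50 mm) that closes the +y end of slide_base.
- carriage_top (a point): Middle of the top face (z 47 mm) of the grey carriage, 56 x 83 mm, which slides along the guide bar. An ear on its robot side reaches over the strip of holes and carries the spring plunger; the thumbscrew stands on the carriage itself, towards the end plate; a steel stop arm sticks out 35 mm at the back.
- carriage (a joint): Position of the carriage along the rail (m), growing along slide_base's y towards the end plate: how far the plunger's axis is past the first hole. The holes are at 0, 0.040 and 0.080 (the last); travel -0.004 to 0.092. Starts at 0.010 to 0.030, between the first and second hole. Slides with about 1.5 N of friction and stays where it is left.
- plunger (a joint): Height of the spring plunger (m): 0 = its 8 mm round-ended pin fully down, 10 mm deep in a hole; 0.010 = pin tip riding on the strip (as at the start); at most 0.024. Its spring pushes down with 4 N at 0 and 8 N at 0.016. Let down within 3 mm of a hole it drops in by itself; it catches in every hole it is slid across unless held above 0.012.
- plunger_grip (a point): On the axis of the plunger's upright round black knob (22 mm diameter, knurled, 28 mm tall), 10 mm below its top and 18 mm above its underside; z up. It is 76 mm above the bench when the pin is fully down, 86 mm when it rides on the strip. Under the knob is a steel housing 20 mm across, top at z 54 mm.
- thumbscrew (a joint): Angle of the thumbscrew (rad): 0 = bottomed (a firm stop), growing anticlockwise seen from above (undoing); a quarter turn off the bottom is 1.571. Starts 1.9 to 2.8 rad off the bottom. Turns about a vertical axis with 0.06 N m of friction, stays where it is left, and does not rise.
- screw_grip (a point): Grip point of the steel winged thumbscrew, on its axis, 74 mm above the bench: an upright bar 44 mm long, 10 mm thick, from 15 mm below to 7 mm above this point. The point's x runs along the bar (to the wing with a small dark pip), y across its thickness, z up; at joint 0, x is parallel to slide_base's x. It stands 50 mm along slide_base x and 45 mm along y from the plunger's axis.
- idler_gear: Pale moulded idler gear, 36 x 36 x 20 mm, bystander lying on the rear of the base plate; origin under its centre.
- hex_key_set: Folded hex key set, 37 x 105 x 20 mm, bystander on the bench in front of the slide; origin under its centre.
- setting_ring: Plain steel setting ring, 36 mm across, 10 mm high, bystander in front of the slide; origin under its centre.
- cover_a: Black moulded gear cover, 116 x 73 x 43 mm, one of two bystanders lying on the bench to the left of the slide; origin under its centre.
- cover_b: Black moulded gear cover, 116 x 73 x 43 mm, one of two bystanders lying on the bench to the left of the slide; origin under its centre.

How it is judged:
By the outcome, as a careful person would: the job done as asked, in the order asked, and still so for the second after the job is handed in, with the robot touching nothing.
It also fails if it takes over 72 s, if anything falls off the work surface, if the arm or the gripper's body presses on something with over 40 N, if the wrist force passes 120 N, or if a joint passes its speed limit or range.

## Working session

There is one attempt and no reset: what is moved stays moved. The work goes in short steps, each a Python script; the robot and the scene stay as the last script left them, time stands still between calls to the robot, and variables do not carry over. Pictures are saved under pics/ and viewed, at most 10 in all, crops included, and the job is handed in when it is done.

```bash
mkdir -p pics
cat > h.py <<'E'
import numpy as np, cv2
from station import r
def snap(name,fn):
    s=r.snapshot(name); cv2.imwrite('pics/'+fn+'.png',s['frame'][:,:,::-1]); np.save('pics/'+fn+'.npy',s,allow_pickle=True); return s
def load(fn): return np.load('pics/'+fn+'.npy',allow_pickle=True).item()
def K(s): return np.array([[s['fx'],0,s['cx']],[0,s['fy'],s['cy']],[0,0,1]])
def ray(s,px,z):
    p=cv2.undistortPoints(np.array([[px]],float),K(s),np.array(s['dist_coeffs'],float))[0,0]
    R=np.array(s['R']);t=np.array(s['t']);c=-R.T@t;d=R.T@np.array([p[0],p[1],1]);return c+d*(z-c[2])/d[2]
def proj(s,X):
    return cv2.projectPoints(np.array(X,float).reshape(-1,3),cv2.Rodrigues(np.array(s['R'],float))[0],np.array(s['t'],float),K(s),np.array(s['dist_coeffs'],float))[0][:,0]
E
python3 - <<'E'
from h import *
for n in('top','side'):
    s=snap(n,n+'0'); print(n,-np.array(s['R']).T@np.array(s['t']),s['fx'])
a=cv2.imread('pics/top0.png')
print(r.sense()['clock'])
E
```

```text
top [ 0.36264141 -0.19864615  1.2230862 ] 484.49057891430226
side [ 0.55348411 -0.97651556  0.41308509] 416.283897714719
0.1
```

View pics/top0.png

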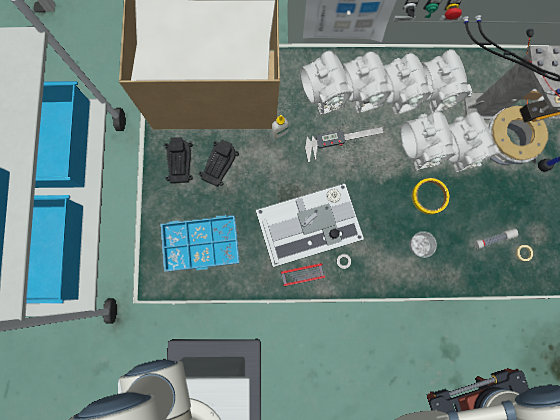

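View pics/side0.png

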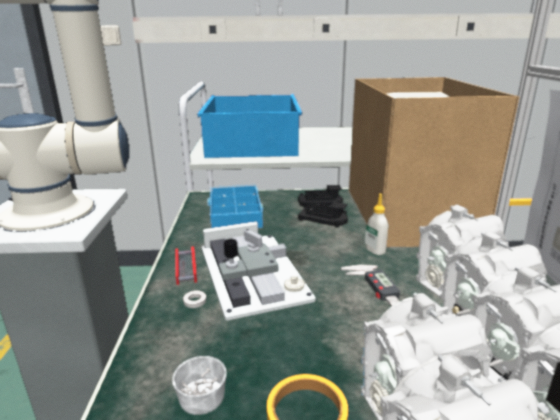

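The top view shows the slide at about (310,225), rotated roughly 17°. The base corners are near (257,209), (345,184), (363,240) and (272,266), and the black knob is at (336,236). Next I'll compute positions and take a close look.

Run:
```python
from h import *
s=load('top0')
c=[ray(s,p,.01)[:2] for p in [(257,209),(345,184),(363,240),(272,266)]]
print(np.round(c,4)); m=np.mean(c,0)
y=(c[0]-c[1]+c[3]-c[2]); yaw=np.degrees(np.arctan2(-y[0],y[1])); print(m,yaw)
print('knob',ray(s,(336,235),.096))
k=ray(s,(336,235),.096)
r.reach([k[0]-.03,k[1]+.02,.40],[180,0,yaw]) if r.inverse_kinematics([k[0]-.03,k[1]+.02,.40],[180,0,yaw]) is not None else print('no ik')
print(r.sense()['joints'],r.sense()['clock'],r.sense()['orientation'])
s=snap('wrist','w0');print(-np.array(s['R']).T@np.array(s['t']))
```

```text
[[ 0.5612 -0.1816]
 [ 0.6242 -0.4079]
 [ 0.4797 -0.4479]
 [ 0.4173 -0.218 ]]
[ 0.52058471 -0.31383931] 15.386938501050794
knob [ 0.48382145 -0.3672308   0.096     ]
[-4.09191879e+01  7.48920220e-01  7.56081216e+01 -2.81841940e-02
  1.03640168e+02  3.37565661e+01] 1.4917 [1.79982460e+02 2.12203052e-02 1.53175956e+01]
[ 0.52507773 -0.327332    0.37985172]
```

View pics/w0.png

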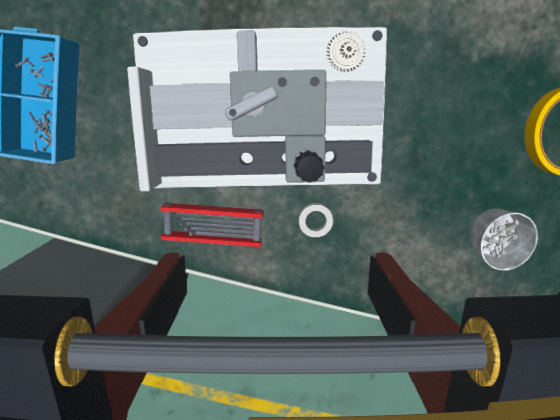

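The wrist view shows the slide nearly square to the image, with the end plate at left (140,130). The last hole is at (247,158), the first hole at about (330,157), the knob top at (309,163), and the bar runs from (228,113) to (276,94). Next I'll measure these by masks and look at a crop to find the pip.

Run:
```python
from h import *
s=load('w0'); f=s['frame'];g=cv2.cvtColor(f,cv2.COLOR_RGB2GRAY)
def blobs(m,x0,y0,x1,y1,amin):
    sub=np.zeros_like(m);sub[y0:y1,x0:x1]=m[y0:y1,x0:x1]
    n,l,st,c=cv2.connectedComponentsWithStats(sub)
    return [(np.round(c[i],1),st[i]) for i in range(1,n) if st[i][4]>=amin]
print('holes',blobs((g>130).astype(np.uint8),235,146,262,170,20),blobs((g>130).astype(np.uint8),322,146,345,170,10))
print('knob',blobs((g<45).astype(np.uint8),290,140,330,185,60))
print('bar',[(p,a) for p,a in blobs((g>145).astype(np.uint8),220,80,285,125,60)])
for c in [(142,41),(377,35),(372,177)]:print('basescrew',ray(s,c,.01))
cv2.imwrite('pics/w0c.png',cv2.resize(f[60:195,200:345,::-1],None,fx=5,fy=4.4,interpolation=cv2.INTER_CUBIC) if 0 else cv2.resize(f[60:195,200:345,::-1],None,fx=4.4,fy=4.4,interpolation=cv2.INTER_CUBIC))
```

```text
holes [(array([246.6, 157.4]), array([241, 153,  12,  10, 100], dtype=int32))] [(array([327.1, 154.9]), array([322, 146,  12,  16, 116], dtype=int32))]
knob []
bar [(array([244. ,  96.3]), array([ 220,   80,   65,   45, 1584], dtype=int32)), (array([276.5, 111.4]), array([265,  98,  20,  27, 209], dtype=int32)), (array([253.3, 116.3]), array([237, 105,  33,  20, 243], dtype=int32))]
basescrew [ 0.5556327  -0.18678855  0.01      ]
basescrew [ 0.61833124 -0.39889572  0.01      ]
basescrew [ 0.48880342 -0.4372923   0.01      ]
```

View pics/w0c.png

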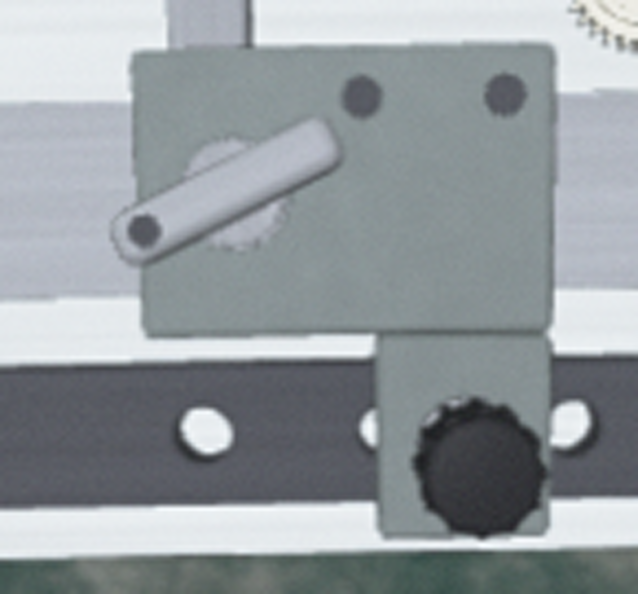

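The crop shows the pip at the bar's left end (144,231) and the other end at about (322,143). The knob top centre is (482,468), the last hole (206,435), and the first hole (573,428).

Run:
```python
from h import *
s=load('w0'); cr=lambda x,y:(200+x/4.4-.4,60+y/4.4-.4)
h3=ray(s,cr(206,435),.028);h1=ray(s,cr(573,428),.028);k=ray(s,cr(482,468),.096)
p=ray(s,cr(144,231),.081);q=ray(s,cr(318,145),.081)
u=np.array([-np.sin(np.radians(16.5)),np.cos(np.radians(16.5)),0]);v=np.array([u[1],-u[0],0])
print('h3',h3,'h1',h1,np.linalg.norm(h3-h1),'k',k,'q',(k-h3)@u+.08,(k-h3)@v)
d=p-q;print('bar len',np.linalg.norm(d),'ang',np.degrees(np.arctan2(d[1],d[0]))-16.5)
m=(p+q)/2;print('screw',m,'pred',k+.05*v+.045*u)
```

```text
h3 [ 0.4755925 -0.3108675  0.028    ] h1 [ 0.49803122 -0.38673499  0.028     ] 0.07911618711642779 k [ 0.49232098 -0.36197169  0.096     ] q 0.026249151699955717 0.0015252213079029514
bar len 0.03431194390241548 ang 114.16005873910726
screw [ 0.52659903 -0.30675376  0.081     ] pred [ 0.52748128 -0.30462404  0.096     ]
```

Run:
```python
from h import *
k=np.array([.4921,-.3620]);o=[180,0,16.5]
r.reach([*k,.30],o); r.servo_line([*k,.249],speed=.08)
S=lambda t:(lambda s:print(t,round(s['clock'],1),np.round(s['tcp_pos'],4),np.round(s['contact_force'],1),np.round(s['torque'],2),round(s['opening'],4),round(s['gripper_force'],1)))(r.sense())
S('down'); r.grab(40); S('grab')
r.servo_line([*k,.258],speed=.03); S('up')
snap('wrist','w1')
```

```text
down 2.8 [ 0.4922 -0.3621  0.2492] [0.2 0.4 0.6] [-0.   -0.01  0.03] 0.0879 0.0
grab 3.9 [ 0.4921 -0.3621  0.249 ] [-0.5 -1.1 -0.7] [-0.24 -0.12  0.03] 0.0215 40.0
up 4.3 [ 0.492  -0.3615  0.257 ] [ 2.7  2.2 -8.9] [ 0.25 -0.25 -0.  ] 0.0214 40.0
```

View pics/w1.png

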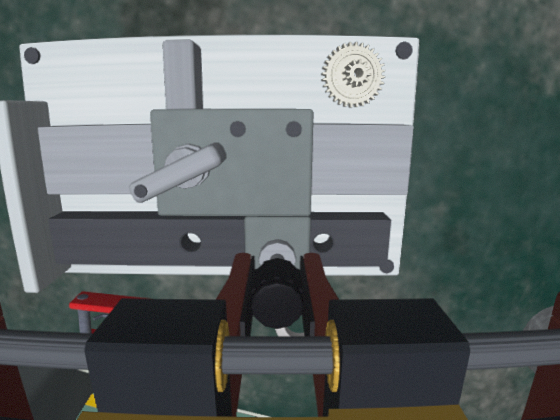

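The knob is gripped at (277,295), with the housing exposed below it, so it has been lifted. The last hole is at (191,242). I'll slide it now and lower.

```bash
cat >> h.py <<'E'
def S(t):
    s=r.sense();print(t,round(s['clock'],1),np.round(s['tcp_pos'],4),np.round(s['orientation'],1),np.round(s['contact_force'],1),np.round(s['torque'],2),round(s['opening'],4));return s
E
python3 - <<'E'
from h import *
s=load('w1');print('h3 from w1',ray(s,(190.5,241.5),.028))
u=np.array([-np.sin(np.radians(16.5)),np.cos(np.radians(16.5))])
k=np.array([.4921,-.3620])+.054*u
r.servo_line([*k,.258],speed=.04);S('slid')
for z in(.2505,.246,.243,.2405):
    r.servo_line([*k,z],speed=.03);s=S(z)
    if s['contact_force'][2]>8:break
E
```

```text
h3 from w1 [ 0.47602814 -0.31037249  0.028     ]
slid 5.9 [ 0.4768 -0.3102  0.2579] [-180.     0.    16.5] [ 1.4  0.  -8.9] [ 0.1  -0.37  0.01] 0.0213
0.2505 6.3 [ 0.4768 -0.3102  0.2503] [-180.    -0.    16.5] [ 1.6  1.4 -7.9] [ 0.23 -0.32  0.  ] 0.0213
0.246 6.6 [ 0.4768 -0.3103  0.2461] [180.   -0.   16.5] [ 1.5 -0.  -6.1] [ 0.12 -0.35 -0.02] 0.021
0.243 6.8 [ 0.4768 -0.3103  0.2431] [180.   -0.   16.5] [ 1.5 -0.3 -5.5] [ 0.01 -0.34 -0.03] 0.0212
0.2405 7.1 [ 0.4768 -0.3103  0.2406] [180.   -0.   16.5] [ 1.6  0.3 -4.8] [-0.06 -0.3  -0.01] 0.0216
```

The pin is in the hole, with the spring force still falling smoothly. I'll release, retreat and check.

Run:
```python
from h import *
r.let_go();s=S('rel');p=s['tcp_pos'];r.servo_line([p[0],p[1],.30],speed=.12)
r.reach([.465,-.285,.36],[180,0,16.5]);S('look')
s=snap('wrist','w2');cv2.imwrite('pics/w2c.png',cv2.resize(s['frame'][20:220,120:380,::-1],None,fx=3,fy=3,interpolation=cv2.INTER_CUBIC))
for y in(121.5,-58.5,111.5):print(y,r.inverse_kinematics([.51,-.2525,.237],[180,0,y]))
```

```text
rel 8.2 [ 0.4767 -0.3102  0.2405] [-180.     0.    16.5] [ 0.2 -0.3 -0.2] [-0.02 -0.01  0.01] 0.0876
look 9.2 [ 0.465  -0.2847  0.3609] [ 1.799e+02 -1.000e-01  1.650e+01] [ 0.6 -0.7  0.1] [-0.05  0.02  0.01] 0.0879
121.5 [-29.76510721   2.33960605  90.57214013   0.          87.08825382
 -61.26510721]
-58.5 [-2.97651072e+01  2.33960605e+00  9.05721401e+01 -2.54444375e-14
  8.70882538e+01  1.18734893e+02]
111.5 [-29.76510721   2.33960605  90.57214013   0.          87.08825382
 -51.26510721]
```

View pics/w2c.png

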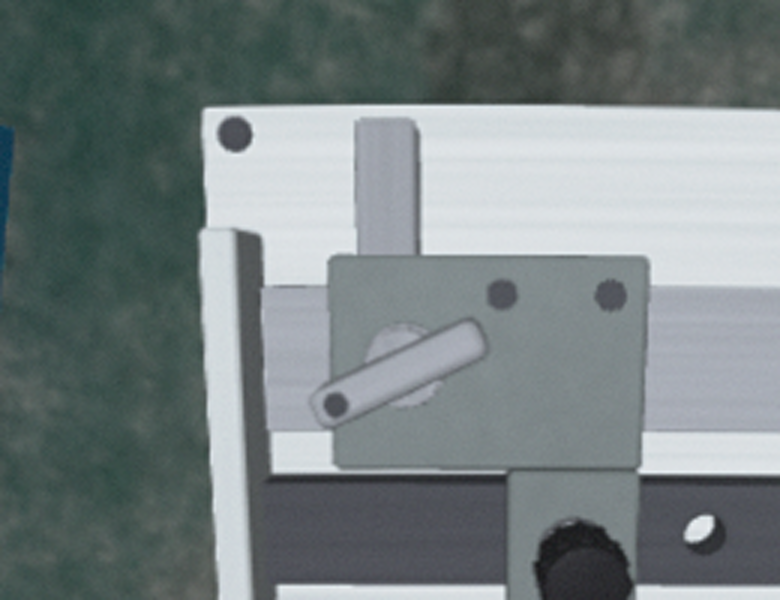

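The carriage now sits near the end plate with the plunger over the last hole. The middle hole is visible at (705,532). The bar's ends are at about (312,412) and (487,338), with the pip at (335,404).

Run:
```python
from h import *
s=load('w2');f=lambda x,y:(120+x/3-.33,20+y/3-.33)
a=ray(s,f(335,404),.081);b=ray(s,f(466,342),.081);c=ray(s,f(399.5,373),.081);d=a-b
print('c',c,'ang',np.degrees(np.arctan2(d[1],d[0]))-16.5)
th=np.radians(16.5);u=np.array([-np.sin(th),np.cos(th)]);v=np.array([u[1],-u[0]])
h3=np.array([.4765,-.3105]);print('pred',h3+.05*v+.045*u,'knob top',ray(s,f(585,575),.086))
s0=load('w2');print('hole2',ray(s0,f(704,531),.028), h3-.04*u)
```

```text
c [ 0.51105206 -0.25293364  0.081     ] ang 114.903065442421
pred [ 0.5116603  -0.25315234] knob top [ 0.47838848 -0.30813939  0.086     ]
hole2 [ 0.48758118 -0.34756476  0.028     ] [ 0.48786061 -0.34885279]
```

Run:
```python
from h import *
c=[.5113,-.2530];y=122.5
r.reach([*c,.30],[180,0,y]);r.servo_line([*c,.238],speed=.08);S('down')
r.grab(25);S('grab')
for y in (119,114,106,98):
    r.reach([*c,.238],[180,0,y]);s=S(y)
```

```text
down 11.7 [ 0.5115 -0.2531  0.2386] [1.800e+02 1.000e-01 1.225e+02] [ 0.5  0.6 -0.2] [-0.06 -0.17  0.02] 0.0878
grab 12.8 [ 0.5111 -0.2532  0.238 ] [-180.    -0.   122.5] [-2.2 -1.   2.2] [-0.15  0.3  -0.  ] 0.0181
119 13.1 [ 0.5111 -0.2531  0.238 ] [-180.    -0.   119.1] [-3.3 -2.3  0.7] [-0.17  0.46 -0.01] 0.0184
114 13.3 [ 0.5111 -0.2531  0.238 ] [-180.    -0.   114.2] [-3.2 -1.5  1.1] [-0.29  0.57 -0.08] 0.019
106 13.6 [ 0.5111 -0.2531  0.238 ] [-180.    -0.   106.3] [-3.9 -1.6  1.4] [-0.35  0.71 -0.06] 0.0185
98 13.8 [ 0.5112 -0.2531  0.238 ] [-180.     0.    98.4] [-4.3 -2.1  1.1] [-0.35  0.74 -0.03] 0.0187
```

An opening of 18 mm means the fingers are not flat on the 10 mm bar, so I'll look.

Run:
```python
from h import *
snap('wrist','w3')
```

```text
(no output)
```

View pics/w3.png

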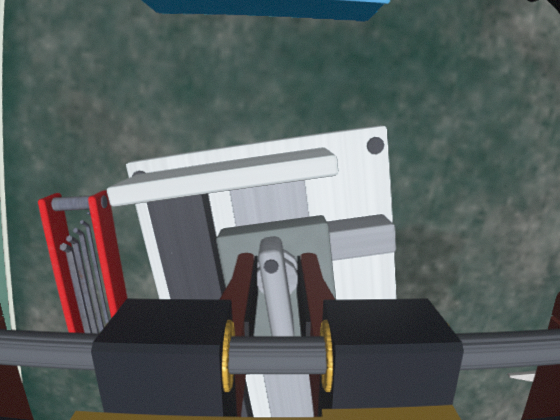

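The bar leans about 10° anticlockwise of the tool, with the pip at (271,265). The tips, at z ≈ 56 mm, closed on the round hub under the bar. I'll reopen, go 7 mm higher and regrip the bar.

Run:
```python
from h import *
c=[.5113,-.2530];z=.245
r.let_go();r.servo_line([*c,z],speed=.05);r.grab(25);s=S('grab')
if s['opening']<.013:
  for y in list(range(90,25,-8))+[24,21]:
    r.reach([*c,z],[180,0,y]);s=S(y)
    if abs(s['torque'][2])>.35: break
```

```text
grab 16.5 [ 0.5111 -0.253   0.2449] [-180.   -0.   98.] [-2.9  0.7  1.4] [0.07 0.29 0.09] 0.0096
90 16.7 [ 0.5112 -0.253   0.2449] [-180.    -0.    90.2] [-2.6  0.3  1.1] [ 0.05  0.32 -0.03] 0.0101
82 17.0 [ 0.5112 -0.2529  0.2449] [-180.    -0.    82.3] [-2.5  1.2  1.4] [ 0.11  0.31 -0.06] 0.01
74 17.2 [ 0.5113 -0.253   0.2449] [-180.    -0.    74.4] [-1.8  1.   0.6] [0.12 0.32 0.02] 0.0099
66 17.5 [ 0.5113 -0.253   0.2449] [-180.    -0.    66.4] [-1.7  0.7 -0.2] [ 0.08  0.32 -0.08] 0.0097
58 17.8 [ 0.5113 -0.253   0.2449] [180.   -0.   58.4] [-1.3  0.4 -0.6] [ 0.02  0.19 -0.08] 0.01
50 18.0 [ 0.5114 -0.253   0.2449] [180.   -0.   50.4] [-0.8  0.5 -0.5] [-0.05  0.1  -0.05] 0.0097
42 18.3 [ 0.5114 -0.2531  0.245 ] [180.   -0.   42.4] [ 1.  -0.  -1.2] [-0.1  -0.07 -0.06] 0.0098
34 18.5 [ 0.5114 -0.2531  0.245 ] [180.   -0.   34.4] [ 0.8 -1.4 -1.7] [-0.2  -0.17 -0.05] 0.0096
26 18.8 [ 0.5114 -0.253   0.2449] [180.   -0.   26.4] [ 1.2 -0.7 -1.6] [-0.16 -0.25 -0.02] 0.0098
24 19.1 [ 0.5114 -0.253   0.245 ] [180.   -0.   24.2] [ 1.9 -1.9 -2.3] [-0.18 -0.36 -0.07] 0.0098
21 19.3 [ 0.5114 -0.253   0.245 ] [180.   -0.   21.2] [ 2.  -0.4 -3.1] [-0.17 -0.39 -0.07] 0.0096
```

Flat on the bar now. I'll step finely to the stop.

Run:
```python
from h import *
c=[.5113,-.2530];z=.245
for y in np.arange(20,9,-1.):
    r.reach([*c,z],[180,0,y]);r.wait(.1);s=S(y)
    if abs(s['torque'][2])>.35: break
```

```text
20.0 19.6 [ 0.5114 -0.2529  0.245 ] [-180.    -0.    20.1] [ 3.5 -0.3 -3.2] [-0.12 -0.48  0.03] 0.0101
19.0 20.0 [ 0.5113 -0.253   0.245 ] [-180.   -0.   19.] [ 2.9 -0.8 -3. ] [-0.1  -0.54 -0.05] 0.0095
18.0 20.4 [ 0.5113 -0.253   0.245 ] [-180.   -0.   18.] [ 3.4 -0.5 -3.6] [-0.04 -0.63 -0.08] 0.0099
17.0 20.7 [ 0.5113 -0.253   0.245 ] [180.  -0.  17.] [ 4.3 -0.3 -3.6] [-0.   -0.73 -0.02] 0.0097
16.0 21.1 [ 0.5113 -0.253   0.245 ] [180.  -0.  16.] [ 4.   0.8 -3.8] [-0.   -0.78  0.09] 0.0099
15.0 21.4 [ 0.5113 -0.2529  0.245 ] [180.  -0.  15.] [ 4.6 -1.2 -4.8] [-0.   -0.8   0.27] 0.01
14.0 21.8 [ 0.5113 -0.253   0.245 ] [180.  -0.  14.] [ 5.5 -0.  -4.7] [-0.03 -0.8   0.44] 0.0099
```

The torque rises from yaw ≈16.5, which matches the slide yaw, so the screw is bottomed. Back off 90°.

Run:
```python
from h import *
c=[.5113,-.2530];z=.245
for y in (40,65,90,106.9):
    r.reach([*c,z],[180,0,y])
r.wait(.2);S('back');r.let_go();r.wait(.1);r.servo_line([*c,.31],speed=.12)
r.reach([.455,-.285,.36],[180,0,16.5]);S('look')
s=snap('wrist','w4');cv2.imwrite('pics/w4c.png',cv2.resize(s['frame'][20:220,120:380,::-1],None,fx=3,fy=3,interpolation=cv2.INTER_CUBIC))
```

```text
back 23.8 [ 0.5111 -0.2531  0.245 ] [-180.    -0.   106.7] [-1.2  1.7 -1. ] [ 0.19  0.12 -0.06] 0.0096
look 27.2 [ 0.455  -0.2849  0.3593] [-179.9    0.    16.6] [-0.1  1.   0.1] [-0.02 -0.01 -0.05] 0.0878
```

View pics/w4c.png

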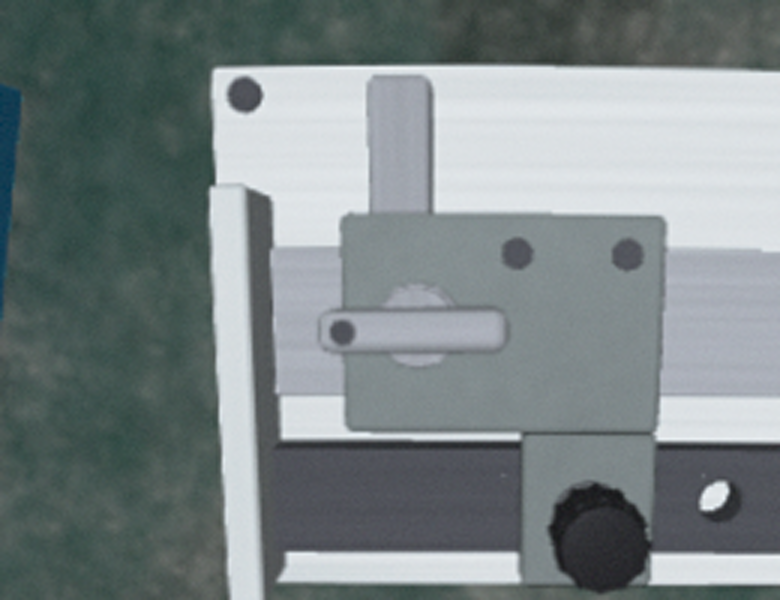

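The bar lies along the rail with the pip at left (342,332), so it is 90° off the bottom. The carriage is at the last hole, with the knob down at (603,540). Handing in.

```bash
python3 -c "
from station import r
print(r.hand_in())"
```

```text
the job is handed in; nothing more can be done
None
```

The job is handed in: the plunger pin is down in the last hole, and the thumbscrew was bottomed and then backed off a quarter turn, checked by touch and in the final wrist picture at 27 s on the robot's clock; the result of the judging was not shown.

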